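# Turn the parcel key box round the brass post

### The job

Push the square cedar key box against the fixed brass post and, keeping it pressed on the post as it swings round, turn it a quarter turn so that its steel lock cylinder faces the round brass doorbell plate. Slide it flat on the shelf without lifting or tipping it, leave it standing right beside the post and well clear of the doorbell plate, and leave the cedar shoe tree block where it lies.

Things in the scene. Friction and masses are not known exactly. Their poses are not given: they have to be found in the camera images.
- box: Loose closed cedar key box, 90 x 90 x 50 mm high, about 0.25-0.5 kg. A steel lock cylinder, 24 mm across, stands 9 mm out of the middle of one side, 22 mm up. Origin: centre of underside; +x out through the lock side, +z up. At the start the post is 5-30 mm off its -y side, near that side's -x end; push its +y side towards the post and it swings clockwise (from above), lock towards the plate.
- post: The fixed brass post: round, 20 mm in diameter, with a 24 mm cap from 55 to 61 mm above the shelf. Origin: centre of its foot, on the shelf. It does not move. Its axes mean nothing.
- bell: The round brass push-button doorbell plate, fixed flat on the shelf: 72 mm in diameter, 6 mm thick, with a 28 mm button in the middle, 12 mm high in all. Origin: centre of its underside. It lies 190 to 235 mm from the post, beyond it as seen from the robot. Its axes mean nothing.
- shoetree: Bystander: a loose cedar shoe tree block, 132 mm long, 56 mm wide and 40 mm high, with one rounded end and a small steel knob on the other; oblong, without a lock. Origin: on the underside, near the middle; +x towards the rounded end.
Not all that is in view belongs to the job. Leave any red look-alike of the box alone.

How it is judged:
On the way:
1. the box presses on the post while it is part of the way round (the doorbell plate 80 to 210 mm to the side of the lock's line of sight) (contact force between box and post above 0.3 N and y of bell in the frame of box between -0.21 and -0.08 m), for 0.1 s.
At the end, for the whole second after the job is handed in: the box stands flat and at rest on the shelf, its lock facing the doorbell plate (the line straight out of the lock passes within 45 mm of the plate's centre), its centre within 100 mm of the post's and at least 105 mm short of the plate's centre; the shoe tree block within 20 mm of where it lay (y of bell in the frame of box between -0.045 and 0.045 m and x of bell in the frame of box above 0.105 m and horizontal distance between box and post below 0.1 m and height (world z) of box below 0.008 m and angle between box's own z axis and vertical below 0.1 rad and linear speed of box below 0.02 m/s and angular speed of box below 0.1 rad/s and distance of shoetree from where it was at the start of the episode below 0.02 m); the robot touches nothing.
It fails at once if the box is lifted or tipped (height (world z) of box above 0.02 m or angle between box's own z axis and vertical above 0.35 rad).
It fails at once if the cedar shoe tree block is pushed away (distance of shoetree from where it was at the start of the episode above 0.025 m).
It also fails if it takes over 40 s, if anything falls off the work surface, if the arm or the gripper's body presses on something with over 40 N, if the wrist force passes 120 N, or if a joint passes its speed limit or range.

### The arm

A 6-joint arm with a two-finger parallel gripper is mounted at the origin on the work surface. World frame = base frame: x ahead of the robot, y to its left, z up, the work surface at z = 0. Lengths are in m, angles in rad, forces in N, time in s.
With the tool pointing down it reaches from about 0.25 to 0.775 m from the base axis. Payload 4 kg.
Tool frame: the origin (TCP) lies midway between the tips of the shut fingers; the grasp point (between the pads) lies grip_point_offset behind it (grip_point_offset is the distance from the TCP to the grasp point, in m); z points along the fingers, y is the line along which they close (so a half turn about z gives the same grasp; the last joint's range is limited). The gripper opens to 94 mm and grips with 3 to 60 N. Pads are 16 mm wide; open, the fingers measure 119 mm over their backs; the gripper's body (75 mm by 177 mm) begins 78 mm behind the grasp point.
Start: joints at [-1.453, 0.087, 1.371, -0, 1.684, -0.103], TCP at [0.12, -0.537, 0.206] pointing down, gripper open.
Joint ranges: [-3.1, 3.1], [-0.76, 2.03], [0.27, 2.55], [-1.08, 4.22], [0.17, 2.65], [-2.57, 2.57]. Speed limits (rad/s): [2.79, 2.79, 3.14, 3.14, 3.14, 3.14].

### API

Orientations are given as [roll, pitch, yaw] about the fixed x, y, z axes, in that order (R = Rz(yaw) Ry(pitch) Rx(roll)).
In Python, from bench import * gives the robot as it stands. The module is installed in compiled form; this text tells all that it offers.
- The arm moves only by the tool apply_moves, never from a script. Its argument "commands" is a list of rows, each a list of 7 numbers: the turn, a rotation vector about the world's x, y, z in rad, then the shift along the world's x, y, z in m, then the opening in per cent of the stroke, from 0 (shut) to 100 (fully open). In form: [[ax, ay, az, x, y, z, jaw], ...]. A call has exactly 5 rows; each row is the pose to reach, as a shift and turn from the pose commanded when the call began; what a row does not reach only later rows make up. A row lasts 1/10 s, in which the tool goes at most 50 mm and 8.59 degrees, less where a joint would pass 70% of its speed; a pose out of reach is approached as far as the arm can. A call with a gripper value outside its range is refused whole. The fingers move at their own pace and stop on an object; the grip force is fixed at half the most. Time passes only in rows, so rows that repeat a pose let the fingers close, or fill a call up. It gives the time, the measured TCP pose, the force, the opening and the grip force at its end, in the units of the state.
- get_obs(): the state, without advancing time (a new reading comes with each control period).
- snapshot(name): name is "scene" or "top"; returns a dict with "pixels" (400x640x3 uint8, red, green, blue), "vertical_fov" (degrees; the focal length in pixels is half the picture's height over the tangent of half this angle, whatever the lens; pixels are square), "cx", "cy" (the principal point, pixels), "k1" (the pictures are not rectified: a ray, as slopes to the right and down, at radius r is drawn at 1 + k1 r^2 times it, then the intrinsics apply), "rvec" (rotation vector, rad) and "tvec" (3), from world to camera coordinates, as OpenCV has them. Camera axes: x right, y down, z forward; pixel columns grow to the right and rows downward; lengths in m; the calibration is good to about 2 mm. A picture is of the moment at which its call begins. There is no depth.
- close_job(): hands the job in; it is judged then, once.
Trained networks look in the newest picture that a camera, given by its name, has taken for a name from the list of things; names that differ only in an ending like _2 or _b are one class to them, and where a whole thing is asked for, a point or a joint stands for the part that bears it (a point fixed in the world has none). Each returns a list of dicts, best first, with "score" (0 to 1); they miss things now and then, are a little off and sometimes report something else, mostly with a low value. They report only what shows in the picture. A call takes as long as a camera call. They do not tell look-alikes from the thing itself.
- masks_of(camera, query): "mask" (400x640 bool, what is visible of it) and "extent" ([left, top, right, bottom] in pixels, round what is visible of it).
- place_of(camera, query): "pixel" ([column, row] in pixels: a listed point, or the origin of a listed thing).
The state is a dict: "time": time; "joint_positions": joint angles; "qvel": joint speeds; "joint_torque": joint torques, N m; "tool_pos": TCP position; "ee_rot": TCP orientation; "wrist_force": force on the tool from outside, world axes, zero at the start; "wrist_torque": the same for the moment, N m; "width": finger opening in m; "finger_force": force on a finger pad.
Only numpy, scipy, OpenCV 4.12 (cv2) and the standard library are available. Lean on these libraries where they do the work, as an engineer would, in place of code of your own. Each camera call takes 0.05 s, during which the arm holds its last target. There are 200 camera calls.

## Working session

There is one attempt and no reset: what is moved stays moved. The work goes in short steps, Python scripts to look and compute and a tool call to move; the robot and the scene stay as the last step left them, time stands still between calls to the robot, and variables do not carry over. Pictures are saved under pics/ and viewed, at most 10 in all, crops included, and the job is handed in when it is done.

Besides the shell and the picture viewer there is one more tool, called as name([rows], argument=value, ...), one row to a line, values as JSON. apply_moves: Moves the arm, as the interface text tells. Its arguments: {"type":"object","properties":{"commands":{"type":"array"}},"required":["commands"]}

```bash
mkdir -p pics
cat > h.py <<'E'
from bench import *
import numpy as np, cv2
def ray(s,p):
    h=s["pixels"].shape[0]; f=h/2/np.tan(np.radians(s["vertical_fov"])/2)
    d=np.array([(p[0]-s["cx"])/f,(p[1]-s["cy"])/f]); u=d.copy()
    for _ in range(30): u=d/(1+s["k1"]*(u@u))
    R=cv2.Rodrigues(np.array(s["rvec"],float))[0]; t=np.array(s["tvec"],float)
    return -R.T@t, R.T@np.array([u[0],u[1],1])
def at(s,p,z):
    o,d=ray(s,p); return (o+d*(z-o[2])/d[2])[:2]
def save(s,n,crop=None,k=1):
    im=s["pixels"][:,:,::-1]
    if crop: im=im[crop[1]:crop[3],crop[0]:crop[2]]
    cv2.imwrite("pics/"+n,cv2.resize(im,None,fx=k,fy=k,interpolation=cv2.INTER_CUBIC))
E
python3 - <<'E'
from h import *
S={}
for c in("top","scene"):
    s=snapshot(c); S[c]=s; save(s,c+"0.png")
    for q in("box","post","bell","shoetree"):
        P=place_of(c,q); M=masks_of(c,q)
        for p in P[:3]: print(c,q,"pt",round(p["score"],2),np.round(p["pixel"]),at(s,p["pixel"],0).round(3))
        for m in M[:3]: print(c,q,"mask",round(m["score"],2),np.round(m["extent"]),m["mask"].sum())
E
```

```text
top box pt 0.87 [281. 232.] [0.518 0.043]
top box pt 0.67 [437. 288.] [ 0.415 -0.258]
top box pt 0.63 [350. 309.] [ 0.374 -0.091]
top box mask 0.9 [321. 283. 383. 346.] 2738
top box mask 0.83 [412. 258. 472. 316.] 2904
top box mask 0.72 [171. 263. 245. 332.] 2975
top post pt 0.73 [295. 201.] [0.58  0.018]
top post mask 0.54 [287. 187. 297. 202.] 141
top bell pt 0.74 [268. 106.] [0.777 0.078]
top bell mask 0.85 [250.  83. 284. 125.] 945
top shoetree mask 0.79 [330. 101. 384. 164.] 1909
scene box pt 0.95 [448. 184.] [0.401 0.159]
scene box pt 0.9 [340. 138.] [ 0.377 -0.099]
scene box pt 0.75 [373. 203.] [0.522 0.048]
scene box mask 0.91 [317. 107. 367. 158.] 1923
scene box mask 0.86 [345. 166. 404. 224.] 2515
scene box mask 0.63 [423. 148. 484. 206.] 2731
scene post pt 0.76 [344. 222.] [0.591 0.021]
scene post pt 0.23 [374. 201.] [0.515 0.048]
scene post mask 0.88 [337. 193. 353. 226.] 347
scene bell pt 0.67 [320. 318.] [0.779 0.079]
scene bell mask 0.59 [294. 296. 346. 340.] 1636
scene shoetree pt 0.71 [247. 239.] [ 0.709 -0.11 ]
scene shoetree mask 0.91 [225. 199. 259. 272.] 2221
```

View pics/top0.png

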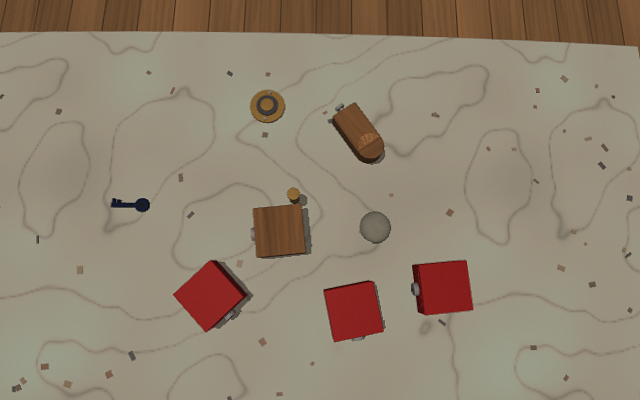

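View pics/scene0.png

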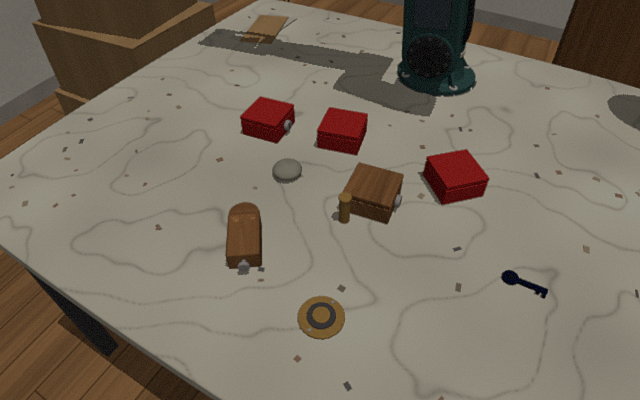

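Candidates for the key box are the cedar one at (281,232) in the top view and the red look-alikes at (211,295), (354,310) and (443,288). I choose the cedar box: its lock at (252,234) faces world +y and the post at (293,193) is on its far side. The bell is at (267,106), the shoe tree at (360,133), and a grey disc at (375,227). Next I'll check with a close crop and measure the corners.

Run:
```python
from h import *
s=snapshot("top"); save(s,"crop1.png",(220,170,330,270),6)
hsv=cv2.cvtColor(s["pixels"],cv2.COLOR_RGB2HSV)
print(hsv[232,281],s["pixels"][232,281],s["pixels"][300,281],(-cv2.Rodrigues(np.array(s["rvec"]))[0].T@s["tvec"]).round(3))
for p,z in(((293,193),.061),((267,106),.006),((267,104),.012)): print(at(s,p,z).round(3))
for m in masks_of("top","box"): print(np.round(m["extent"]),round(m["score"],2))
o=get_obs(); print({k:np.round(o[k],3) for k in("tool_pos","ee_rot","time","width")})
```

```text
[ 13 155 105] [105  69  41] [154 147 129] [ 0.456 -0.012  0.766]
[0.584 0.019]
[0.774 0.079]
[0.776 0.078]
[171. 263. 244. 331.] 0.89
[325. 278. 382. 346.] 0.87
[250. 207. 306. 260.] 0.8
[410. 260. 473. 315.] 0.73
{'tool_pos': array([ 0.12 , -0.537,  0.206]), 'ee_rot': array([3.141, 0.   , 0.221]), 'time': np.float64(1.0), 'width': np.float64(0.094)}
```

View pics/crop1.png

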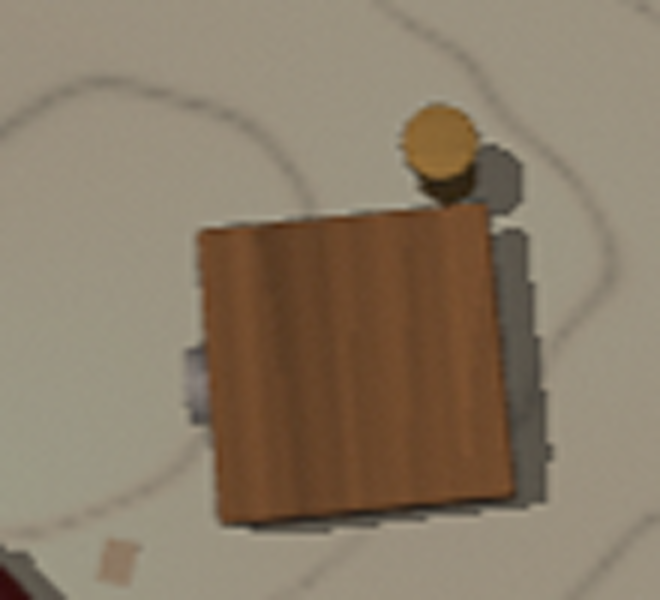

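The crop shows the cedar top with its corners at about (253,208), (301,204), (305,253) and (257,257). The lock is on the left, and the post is at the far right with a small gap.

```bash
cat >> h.py <<'E'
def boxpose(s,guess=None):
    """orange-brown top-face fit: rectify to z=.05 plane, minAreaRect of cedar blob nearest the guess"""
    hsv=cv2.cvtColor(cv2.GaussianBlur(s["pixels"],(3,3),0),cv2.COLOR_RGB2HSV)
    m=cv2.inRange(hsv,(8,120,75),(18,200,160))
    n,l,st,c=cv2.connectedComponentsWithStats(m)
    out=[]
    for i in range(1,n):
        if st[i,4]<400: continue
        cs=cv2.findContours((l==i).astype(np.uint8),cv2.RETR_EXTERNAL,cv2.CHAIN_APPROX_NONE)[0][0][:,0]
        w=np.array([at(s,p,.05) for p in cs])
        (cx,cy),(a,b),an=cv2.minAreaRect((w*1000).astype(np.float32))
        out.append((round(cx),round(cy),round(a),round(b),round(an,1)))
    return out
E
python3 - <<'E'
from h import *
s=snapshot("top")
C=np.array([at(s,(220+a/6-.5,170+b/6-.5),.05) for a,b in((198,230),(488,205),(513,497),(220,523))])
print(C.round(4),C.mean(0).round(4)); 
e=C-np.roll(C,1,0); print(np.linalg.norm(e,axis=1).round(4),np.degrees(np.arctan2(e[:,1],e[:,0])).round(1))
print(boxpose(s))
E
```

```text
[[ 0.5574  0.093 ]
 [ 0.5666  0.0046]
 [ 0.478  -0.0046]
 [ 0.469   0.0829]] [0.5178 0.044 ]
[0.089  0.0889 0.089  0.088 ] [   6.5  -84.1 -174.1   95.9]
[(949, -41, 120, 1374, 1.6), (757, 74, 64, 62, 1.7), (706, -106, 112, 53, 35.6), (518, 44, 89, 88, 6.5)]
```

apply_moves([
  [0,0,0.097,0.021,0.04,0,0],
  [0,0,0.194,0.043,0.08,0,0],
  [0,0,0.29,0.064,0.12,0,0],
  [0,0,0.387,0.086,0.161,0,0],
  [0,0,0.483,0.107,0.201,0,0],
])

```text
time: 1.55
tool_pos: [0.228, -0.334, 0.2056]
ee_rot: [3.141, -0.0, 0.707]
wrist_force: [0.4, 0.2, 0.6]
width: 0.0572
finger_force: 0.0
```

apply_moves([
  [0,0,0.097,0.021,0.04,0,0],
  [0,0,0.194,0.043,0.08,0,0],
  [0,0,0.29,0.064,0.12,0,0],
  [0,0,0.387,0.086,0.161,0,0],
  [0,0,0.483,0.107,0.201,0,0],
])

```text
time: 2.05
tool_pos: [0.335, -0.1329, 0.2059]
ee_rot: [3.14, 0.0, 1.19]
wrist_force: [0.4, -0.5, -0.4]
width: 0.0171
finger_force: 0.0
```

apply_moves([
  [0,0,0.097,0.021,0.04,0,0],
  [0,0,0.194,0.043,0.08,0,0],
  [0,0,0.29,0.064,0.12,0,0],
  [0,0,0.387,0.086,0.161,0,0],
  [0,0,0.483,0.106,0.201,0,0],
])

```text
time: 2.55
tool_pos: [0.4411, 0.0684, 0.2058]
ee_rot: [3.14, 0.0, 1.674]
wrist_force: [0.0, -1.1, -0.0]
width: 0.0003
finger_force: 0.0
```

apply_moves([
  [0,0,0,-0.002,-0.002,-0.045,0],
  [0,0,0,-0.002,-0.002,-0.09,0],
  [0,0,0,-0.002,-0.002,-0.135,0],
  [0,0,0,-0.002,-0.002,-0.17,0],
  [0,0,0,-0.002,-0.002,-0.19,0],
])

```text
time: 3.05
tool_pos: [0.4359, 0.0644, 0.0121]
ee_rot: [-3.136, -0.0, 1.67]
wrist_force: [0.2, -0.2, 0.4]
width: 0.0004
finger_force: 0.0
```

Run:
```python
from h import *
s=snapshot("top"); print(boxpose(s)); save(s,"a.png",(170,140,370,290),4)
o=get_obs();print(o["tool_pos"],o["wrist_force"])
```

```text
[(949, -41, 120, 1374, 1.6), (757, 74, 64, 62, 1.7), (706, -106, 113, 53, 35.5), (518, 43, 91, 87, 8.3)]
[0.43419735 0.06427976 0.00982598] [-1.31571357 -0.41481421 -1.77685905]
```

View pics/a.png

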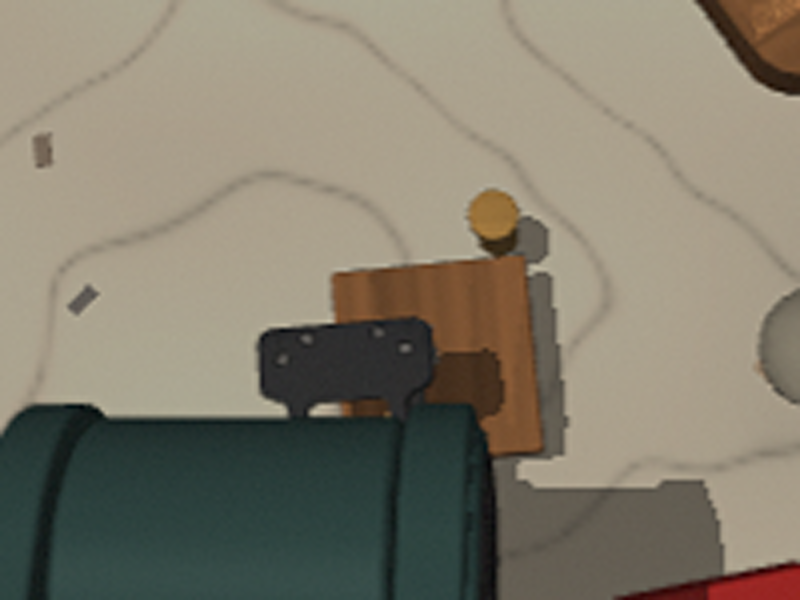

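The arm hides part of the box, but the finger is down with the box undisturbed. First I'll push near the post's line to seat the box on the post.

apply_moves([
  [0,0,0,0,-0.015,0.005,0],
  [0,0,0,0,-0.034,0.005,0],
  [0,0,0,0.01,-0.034,0.005,0],
  [0,0,0,0.02,-0.034,0.005,0],
  [0,0,0,0.025,-0.034,0.005,0],
])

```text
time: 3.6
tool_pos: [0.4644, 0.0307, 0.0212]
ee_rot: [-3.141, -0.0, 1.67]
wrist_force: [-3.2, -0.8, 2.7]
width: 0.0003
finger_force: 2.1
```

apply_moves([
  [0,0,0,0.003,0,0,0],
  [0,0,0,0.006,0,0,0],
  [0,0,0,0.009,0,0,0],
  [0,0,0,0.012,0,0,0],
  [0,0,0,0.012,0,0,0],
])

```text
time: 4.1
tool_pos: [0.4705, 0.0307, 0.0202]
ee_rot: [-3.13, -0.001, 1.671]
wrist_force: [-15.9, -1.5, 11.6]
width: -0.0
finger_force: 7.9
```

Run:
```python
from h import *
s=snapshot("scene"); print(boxpose(s)); save(s,"b.png",(270,130,450,260),4)
o=get_obs();print(o["tool_pos"],o["wrist_force"])
```

```text
[(233, -885, 315, 746, 38.8), (-152, -455, 111, 198, 28.3), (72, -510, 173, 85, 17.5), (-219, 246, 64, 147, 89.7), (702, -726, 245, 115, 2.2), (536, 45, 99, 93, 8.2), (722, -100, 114, 52, 33.8), (1046, -236, 407, 135, 84.3), (800, 92, 63, 63, 81.5)]
[0.47049922 0.03074649 0.02018066] [-15.39573342  -0.03745509  11.63734186]
```

View pics/b.png

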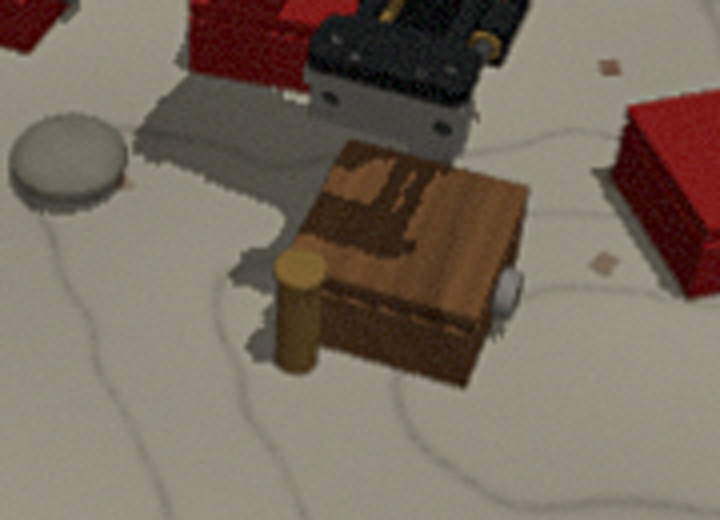

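The box, still at about 96°, is pressed on the post at about 15 N. Now I'll shift the finger to the lock end.

apply_moves([
  [0,0,0,-0.012,0,0,0],
  [0,0,0,-0.014,0.016,-0.002,0],
  [0,0,0,-0.014,0.031,-0.004,0],
  [0,0,0,-0.009,0.031,-0.004,0],
  [0,0,0,-0.006,0.031,-0.004,0],
])

```text
time: 4.65
tool_pos: [0.4668, 0.0624, 0.0161]
ee_rot: [-3.135, -0.002, 1.671]
wrist_force: [-13.7, 2.6, 9.2]
width: 0.0005
finger_force: 6.5
```

Run:
```python
import numpy as np
P=np.array([.584,.019]);v=np.array([.054,.111])
f=lambda d:P+np.array([[np.cos(d),-np.sin(d)],[np.sin(d),np.cos(d)]])@v
prev=np.array([.469,.061]);y0=1.67
for c in range(5):
    for r in range(1,6):
        a=96-4*(5*c+r); q=f(np.radians(a)); print(a,round(np.radians(a)-y0,3),(q-prev).round(3),end=" | ")
    prev=q;y0=np.radians(a);print(q.round(3))
```

```text
92 -0.064 [0.002 0.008] | 88 -0.134 [0.006 0.016] | 84 -0.204 [0.01  0.023] | 80 -0.274 [0.015 0.03 ] | 76 -0.344 [0.02  0.037] | [0.489 0.098]
72 -0.07 [0.006 0.006] | 68 -0.14 [0.012 0.012] | 64 -0.209 [0.019 0.018] | 60 -0.279 [0.026 0.023] | 56 -0.349 [0.033 0.028] | [0.522 0.126]
52 -0.07 [0.008 0.004] | 48 -0.14 [0.015 0.008] | 44 -0.209 [0.024 0.011] | 40 -0.279 [0.032 0.013] | 36 -0.349 [0.04  0.015] | [0.562 0.141]
32 -0.07 [0.009 0.001] | 28 -0.14 [0.017 0.002] | 24 -0.209 [0.026 0.002] | 20 -0.279 [0.034 0.001] | 16 -0.349 [0.043 0.   ] | [0.605 0.141]
12 -0.07 [ 0.008 -0.002] | 8 -0.14 [ 0.017 -0.004] | 4 -0.209 [ 0.025 -0.007] | 0 -0.279 [ 0.033 -0.011] | -4 -0.349 [ 0.04  -0.015] | [0.646 0.126]
```

apply_moves([
  [0,0,-0.07,0.004,0.006,0,0],
  [0,0,-0.14,0.008,0.013,0,0],
  [0,0,-0.21,0.013,0.019,0,0],
  [0,0,-0.28,0.018,0.025,0,0],
  [0,0,-0.35,0.024,0.031,0,0],
])

```text
time: 5.15
tool_pos: [0.4888, 0.0935, 0.016]
ee_rot: [-3.13, 0.0, 1.317]
wrist_force: [-14.9, 5.0, 10.6]
width: 0.0006
finger_force: 8.0
```

```bash
cat >> h.py <<'E'
def look(n,view=False):
    s=snapshot("scene"); print([b for b in boxpose(s) if 450<b[0]<680 and -50<b[1]<200])
    t=snapshot("top"); print("top",[b for b in boxpose(t) if 450<b[0]<680 and -50<b[1]<200])
    if view: cv2.imwrite("pics/"+n,cv2.resize(np.hstack([s["pixels"][130:330,260:460,::-1],t["pixels"][80:280,200:400,::-1]]),None,fx=2,fy=2,interpolation=cv2.INTER_CUBIC))
    o=get_obs();print(o["time"],o["tool_pos"].round(4),o["ee_rot"][2].round(3),o["wrist_force"].round(1))
E
python3 -c "
from h import *
look('c.png',True)"
```

```text
[(548, 55, 99, 96, 81.1)]
top [(543, 33, 53, 111, 68.7)]
5.25 [0.4899 0.0948 0.016 ] 1.319 [-10.    6.1   7.2]
```

View pics/c.png

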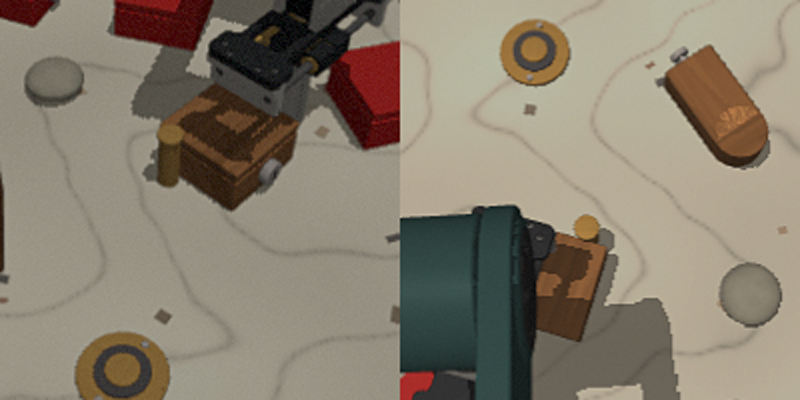

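The box has turned to about 76° and is still on the post. Continuing.

apply_moves([
  [0,0,-0.07,0.007,0.006,0,0],
  [0,0,-0.14,0.014,0.012,0,0],
  [0,0,-0.21,0.021,0.017,0,0],
  [0,0,-0.28,0.028,0.022,0,0],
  [0,0,-0.35,0.036,0.027,0,0],
])

```text
time: 5.75
tool_pos: [0.5257, 0.1238, 0.016]
ee_rot: [-3.13, -0.002, 0.967]
wrist_force: [-9.0, 11.0, 4.1]
width: 0.0003
finger_force: 7.1
```

```bash
python3 -c "
from h import *
look('d.png',True)"
```

```text
[]
top [(552, 53, 61, 105, 48.0)]
5.85 [0.5276 0.1247 0.016 ] 0.969 [-6.2 13.6  2.8]
```

View pics/d.png

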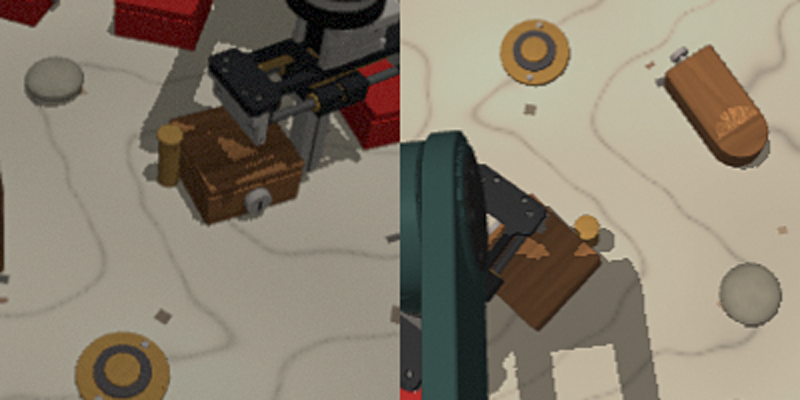

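Now at about 52° and pressed on the post. Continuing.

apply_moves([
  [0,0,-0.07,0.008,0.004,0,0],
  [0,0,-0.14,0.016,0.007,0,0],
  [0,0,-0.21,0.024,0.01,0,0],
  [0,0,-0.28,0.032,0.012,0,0],
  [0,0,-0.35,0.04,0.013,0,0],
])

```text
time: 6.35
tool_pos: [0.5695, 0.1372, 0.0162]
ee_rot: [-3.134, -0.005, 0.618]
wrist_force: [-3.0, 12.1, -0.7]
width: 0.0002
finger_force: 5.7
```

```bash
python3 -c "
from h import *
look('e.png',True)"
```

```text
[]
top [(569, 60, 68, 109, 24.3)]
6.45 [0.5705 0.1373 0.0164] 0.619 [-1.7 12.2  0.2]
```

View pics/e.png

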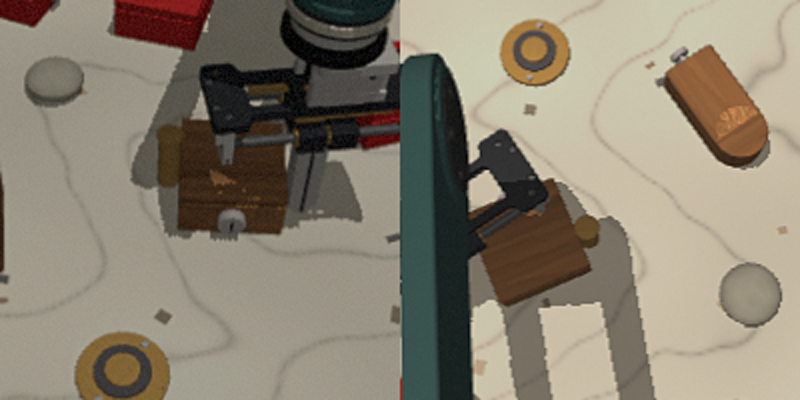

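At about 25° the box is still on the post, and the finger is near the lock edge. One more pass with less tangential motion.

apply_moves([
  [0,0,-0.1,0.006,0,0,0],
  [0,0,-0.2,0.013,-0.001,0,0],
  [0,0,-0.3,0.02,-0.002,0,0],
  [0,0,-0.4,0.026,-0.003,0,0],
  [0,0,-0.5,0.032,-0.004,0,0],
])

```text
time: 6.95
tool_pos: [0.6043, 0.1357, 0.0173]
ee_rot: [-3.129, -0.008, 0.118]
wrist_force: [4.5, 17.4, -1.3]
width: 0.0004
finger_force: 8.1
```

```bash
python3 -c "
from h import *
look('f.png',True)"
```

```text
[]
top [(575, 62, 65, 107, 7.3)]
7.05 [0.6054 0.1353 0.0175] 0.12 [ 3.6 16.6 -1.6]
```

View pics/f.png

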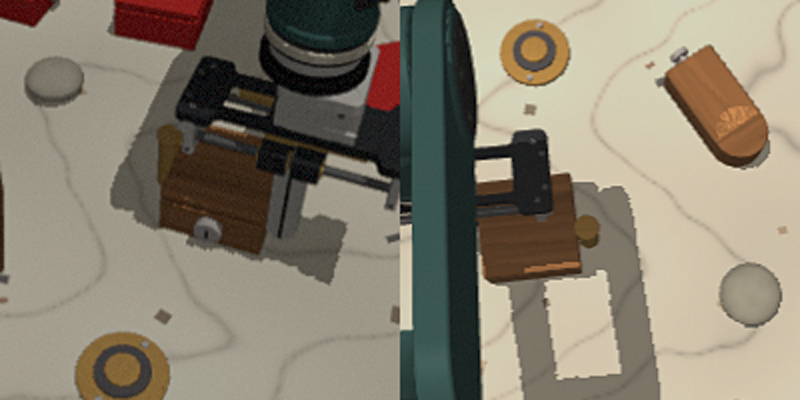

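The box is at about 7° with its lock facing the plate. I'll back the finger straight off the face, then go up.

apply_moves([
  [0,0,0,-0.001,0.008,0,0],
  [0,0,0,-0.003,0.025,0,0],
  [0,0,0,-0.003,0.04,0.02,0],
  [0,0,0,-0.003,0.04,0.065,0],
  [0,0,0,-0.003,0.04,0.11,0],
])

```text
time: 7.55
tool_pos: [0.5975, 0.1687, 0.126]
ee_rot: [3.141, 0.003, 0.12]
wrist_force: [1.4, -0.1, 0.2]
width: 0.0001
finger_force: 0.0
```

apply_moves([
  [0,0,0,-0.04,0.02,0.03,0],
  [0,0,0,-0.08,0.05,0.06,0],
  [0,0,0,-0.12,0.08,0.08,0],
  [0,0,0,-0.16,0.11,0.08,0],
  [0,0,0,-0.2,0.14,0.08,0],
])

```text
time: 8.05
tool_pos: [0.4096, 0.3006, 0.2079]
ee_rot: [-3.14, -0.004, 0.119]
wrist_force: [0.6, 0.7, -0.4]
width: 0.0006
finger_force: 0.0
```

```bash
python3 -c "
from h import *
look('g.png',True)
s=snapshot('top');print(boxpose(s));print([(round(p['score'],2),at(s,p['pixel'],0).round(3)) for p in place_of('top','box')])"
```

```text
[(591, 75, 88, 91, 7.8)]
top [(588, 65, 88, 108, 7.7)]
8.15 [0.4065 0.3028 0.2074] 0.127 [0.5 0.2 0.1]
[(949, -41, 120, 1374, 1.6), (757, 74, 64, 62, 1.7), (706, -106, 113, 53, 35.4), (588, 65, 88, 108, 7.9)]
[(0.91, array([ 0.377, -0.094])), (0.89, array([0.582, 0.073])), (0.86, array([0.395, 0.168])), (0.8, array([ 0.418, -0.258])), (0.55, array([0.777, 0.076]))]
```

View pics/g.png

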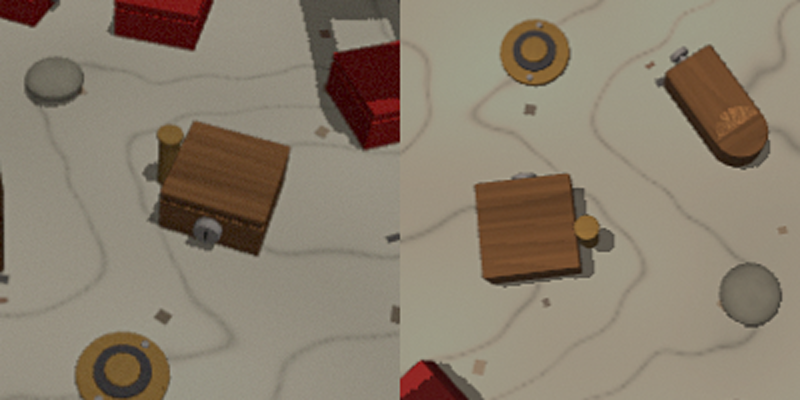

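The box stands flat against the post at about (0.587, 0.074), heading 7.8°. The bell is about 22 mm off the lock line, 55 mm separates box and post, the shoe tree hasn't moved and the robot is clear. Handing in.

```bash
python3 -c "
from bench import *
print(close_job())"
```

```text
the job is handed in; nothing more can be done
None
```

I handed the job in; no verdict came back. By my last camera check, the cedar key box stands flat against the brass post, its lock line about 22 mm from the doorbell plate's centre (limit 45 mm), and the shoe tree block is where it lay.

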